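# Re-zero the coffee grinder and set it three clicks coarse

### The job

Set the grind on the coffee grinder: turn the dial on its top clockwise all the way to its stop, then turn it back (counter-clockwise) exactly three clicks and let go. Leave the egg timer and the pepper mill beside it where they stand.

Things in the scene. Friction and masses are not known exactly. Their poses are not given: they have to be found in the camera images.
- dial_grip (a point): Grip of the dial on the front half of the grey coffee grinder (210x120x120 mm high, fixed): a black bar 46 long (x), 15 wide (y), 41 high on a 52 mm disc; pinch it across its width from above. The point is on the dial's upright axis, 15 below the bar's top, 24 above the disc; it turns with the dial. White pointer at the -x end. A round hopper 82 wide, as high as this point, is 110 behind.
- grind_dial (a joint): Dial angle, rad: 0 at the clockwise stop (from above; pointer to the one long mark at the grinder's front), growing counter-clockwise to 4.19. Detents hold it every 0.419 (24 deg, one click, a short mark each), the first at the stop, so n clicks back = 0.419 n. Turning takes under 0.15 N m; let go within 8 deg of a detent it settles there. Starts one or two clicks from the stop.
- egg_timer: Bystander: a kitchen timer 58 mm across and 57 mm high whose domed upper half can turn; loose on the worktop 150 to 180 mm to one side of the grinder's middle. Origin: centre of its underside.
- pepper_mill: Bystander: a slim turned wooden pepper mill 58 mm across and 165 mm high; loose on the worktop on the other side of the grinder. Origin: centre of its underside.

How it is judged (in metres and radians):
On the way:
1. the grind dial is turned clockwise to its stop (value of joint grind_dial below 0.1 rad), for 0.2 s.
At the end, for the whole second after the job is handed in: After having been at its clockwise stop, the grind dial rests at the third click counter-clockwise from it (1.257 rad, within 10 degrees), at rest (value of joint grind_dial between 1.082 and 1.432 rad and velocity of joint grind_dial between -0.1 and 0.1 rad/s); the robot touches nothing.
It fails at once if the egg timer is moved more than 20 mm (distance of egg_timer from where it was at the start of the episode above 0.02 m).
It fails at once if the pepper mill is moved more than 20 mm (distance of pepper_mill from where it was at the start of the episode above 0.02 m).
It also fails if it takes over 35 s, if anything falls off the work surface, if the arm or the gripper's body presses on something with over 40 N, if the wrist force passes 120 N, or if a joint passes its speed limit or range.

### The arm

A 6-joint arm with a two-finger parallel gripper is mounted at the origin on a cart in front of the work surface, level with it; the furniture and walls round the work are solid. World frame = base frame: x ahead of the robot, y to its left, z up, the work surface at z = 0. Lengths are in m, angles in degrees, forces in N, time in s.
With the tool pointing down it reaches from about 0.4 to 0.825 m from the base axis. Payload 7 kg.
Tool frame: the origin (TCP) lies midway between the tips of the shut fingers; the grasp point (between the pads) lies 19 mm behind it; z points along the fingers, y is the line along which they close (so a half turn about z gives the same grasp; the last joint's range is limited). The gripper opens to 88 mm and grips with 3 to 60 N. Pads are 19 mm wide; open, the fingers measure 130 mm over their backs; the gripper's body (78 mm by 193 mm) begins 47 mm behind the grasp point.
Start: joints at [-57.634, 20.546, 0.682, 0, -70.136, -16.507], TCP at [0.184, -0.649, 0.202] pointing down, gripper open.
Joint ranges: [-176.03, 176.03], [-82.01, 121.73], [-58.28, 71.71], [-173.87, 95.51], [-174.79, -0.11], [-173.66, 173.66]. Speed limits (degrees/s): [136.94, 136.94, 172.46, 180, 180, 180].

### API

Orientations are given as a 3x3 rotation matrix whose columns are the frame's x, y, z axes.
In Python, from rig import robot gives the robot as it stands. Calls block until the motion is done:
- robot.goto(position, orientation): joint-space move of the TCP to a pose.
- robot.servo_line(position, ori=None, speed=0.15): straight line of the TCP; ori=None keeps the orientation; speed is the mean speed in m/s.
- robot.movej(angles): joint-space move.
- robot.move_gripper(opening): opening from 0.0 (shut) to 1.0 (fully open); the grip force is fixed at half the most; returns when the fingers have stopped.
- robot.dwell(seconds).
- robot.ik(position, orientation): joint angles nearest the present ones, or None.
- robot.grab_frame(name): name is "side" or "top" or "wrist"; returns (picture, depth): 420x560x3 uint8, red, green, blue; 420x560 float32, m along the optical axis (not along the pixel's ray), 0 where there is no reading.
- robot.camera_info(name): a dict with "vfov" (degrees; the focal length in pixels is half the picture's height over the tangent of half this angle, whatever the lens; pixels are square), "cx", "cy" (the principal point, pixels), "k1" (the pictures are not rectified: a ray, as slopes to the right and down, at radius r is drawn at 1 + k1 r^2 times it, then the intrinsics apply), "view" (4x4, takes a point from world to camera coordinates); the wrist camera has in their place "T_tool_cam" (4x4, takes a point from camera to tool coordinates, whose origin is the TCP and whose axes are the flange's). Camera axes: x right, y down, z forward; pixel columns grow to the right and rows downward; lengths in m; the calibration is good to about 2 mm. A picture is of the moment at which its call begins: read the wrist's pose just before it. camera_info takes no time and is no camera call.
A pose or a line that the arm cannot do raises robot.Unreachable and nothing moves.
- robot.job_done(): hands the job in; it is judged then, once.
Readings, each from a call of its own:
- robot.read_t(): time.
- robot.read_qpos(): joint angles.
- robot.read_qvel(): joint speeds.
- robot.read_effort(): joint torques, N m.
- robot.read_position(): TCP position.
- robot.read_tcp_rot(): TCP orientation.
- robot.read_force(): force on the tool from outside, world axes, zero at the start.
- robot.read_ft_torque(): the same for the moment, N m.
- robot.read_grip_width(): opening from 0.0 (shut) to 1.0 (fully open).
- robot.read_finger_force(): force on a finger pad.
Only numpy, scipy, OpenCV 4.12 (cv2) and the standard library are available. Lean on these libraries where they do the work, as an engineer would, in place of code of your own. Each camera call takes 0.05 s, during which the arm holds its last target. There are 200 camera calls.

## Working session

There is one attempt and no reset: what is moved stays moved. The work goes in short steps, each a Python script; the robot and the scene stay as the last script left them, time stands still between calls to the robot, and variables do not carry over. Pictures are saved under pics/ and viewed, at most 10 in all, crops included, and the job is handed in when it is done.

```bash
mkdir -p pics; cat > h.py <<'E'
import numpy as np,cv2
from rig import robot
def cloud(name):
    if name=='wrist':
        p=np.array(robot.read_position());R=np.array(robot.read_tcp_rot()).reshape(3,3)
    im,d=robot.grab_frame(name);c=robot.camera_info(name)
    f=210/np.tan(np.radians(c['vfov']/2))
    K=np.array([[f,0,c['cx']],[0,f,c['cy']],[0,0,1.]])
    u,v=np.meshgrid(np.arange(560.),np.arange(420.))
    xd=np.stack([(u-c['cx'])/f,(v-c['cy'])/f],-1);s=xd.copy()
    for _ in range(20): s=xd/(1+c['k1']*(s**2).sum(-1,keepdims=True))
    P=np.dstack([s,np.ones_like(u)])*d[...,None]
    if name=='wrist':
        T=np.array(c['T_tool_cam']);W=P@T[:3,:3].T+T[:3,3];W=W@R.T+p
    else:
        T=np.linalg.inv(np.array(c['view']));W=P@T[:3,:3].T+T[:3,3]
    W[d==0]=np.nan
    return im,W
E
python3 - <<'E'
from h import *
a,A=cloud('top');b,B=cloud('side')
np.savez('f.npz',a=a,A=A,b=b,B=B)
cv2.imwrite('pics/top.png',a[...,::-1]);cv2.imwrite('pics/side.png',b[...,::-1])
print(robot.camera_info('top'),robot.read_t(),robot.read_tcp_rot())
E
```

```text
{'vfov': 54.70512973554869, 'cx': 280.49789320016987, 'cy': 210.90118490777195, 'k1': -0.039383802985409146, 'view': array([[ 0.02809422, -0.99928088,  0.02546449, -0.00845899],
       [-0.99601276, -0.03014199, -0.08396455,  0.51898182],
       [ 0.08467172, -0.02300404, -0.99614332,  0.9322631 ],
       [ 0.        ,  0.        ,  0.        ,  1.        ]])} 0.1 [[-9.61956977e-01 -2.73200490e-01 -5.17201809e-04]
 [-2.73200953e-01  9.61955992e-01  1.38187013e-03]
 [ 1.19997784e-04  1.47059964e-03 -9.99998911e-01]]
```

View pics/top.png

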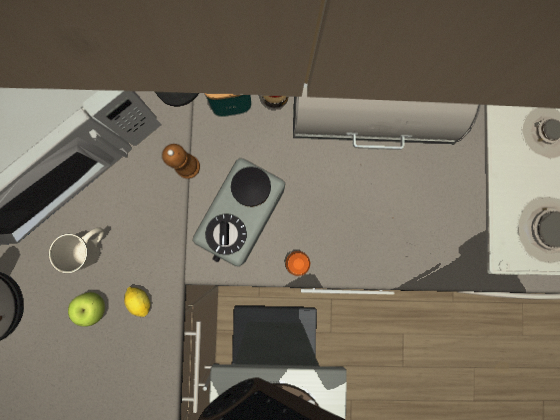

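View pics/side.png

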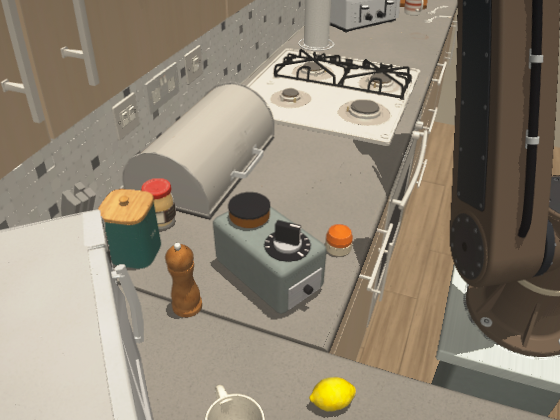

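The top view shows the grinder with its dial near (225,234), the hopper at (250,187), the timer at (297,263) and the mill at (180,160). Next I'll zoom in on the dial and measure it.

```bash
python3 - <<'E'
from h import *
z=np.load('f.npz');a,A,b,B=z['a'],z['A'],z['b'],z['B']
c=cv2.resize(a[195:275,180:315],None,fx=5.9,fy=5.9,interpolation=cv2.INTER_CUBIC)
cv2.imwrite('pics/zoom.png',c[...,::-1])
for n,(u,v) in dict(dial=(225,234),hop=(250,187),timer=(297,263),mill=(175,152),cab=(200,80),cabedge=(200,88),mw=(100,150),counter=(380,200)).items(): print(n,A[v,u].round(3))
# bar top, hopper, grinder top from both clouds
for n,W in (('top',A),('side',B)):
    P=W.reshape(-1,3);P=P[np.isfinite(P).all(1)]
    P=P[np.hypot(*(P[:,:2]-A[234,225,:2]).T)<.17]
    for lo,hi in ((.108,.122),(.145,.156),(.163,.175)):
        Q=P[(P[:,2]>lo)&(P[:,2]<hi)]
        if len(Q)>5:
            r=cv2.minAreaRect(Q[:,:2].astype(np.float32)*1000)
            print(n,lo,len(Q),np.median(Q,0).round(4),np.round(r[0],1),np.round(r[1],1),r[2])
E
```

```text
dial [0.457 0.118 0.171]
hop [0.554 0.073 0.156]
timer [ 0.4   -0.033  0.058]
mill [0.622 0.229 0.152]
cab [0.625 0.115 0.521]
cabedge [0.625 0.119 0.495]
mw [0.627 0.393 0.128]
counter [ 0.555 -0.236 -0.002]
top 0.108 2473 [0.5054 0.0941 0.1197] [508.9  97.5] [120.2 210.3] 63.056312561035156
top 0.145 996 [0.5572 0.0726 0.1542] [517.4  74. ] [ 80.3 162.1] 87.62726593017578
top 0.163 175 [0.4592 0.1213 0.1718] [459.4 122.3] [43.4 15.2] 1.485701560974121
side 0.108 2696 [0.4949 0.1272 0.118 ] [502.8  99.9] [118.9 206.5] 62.904659271240234
side 0.145 1020 [0.5459 0.0827 0.152 ] [519.4 100.7] [ 78.9 170.4] 50.317222595214844
side 0.163 196 [0.4546 0.1268 0.1689] [454.6 123.8] [45.1 18. ] 1.2702386379241943
```

View pics/zoom.png

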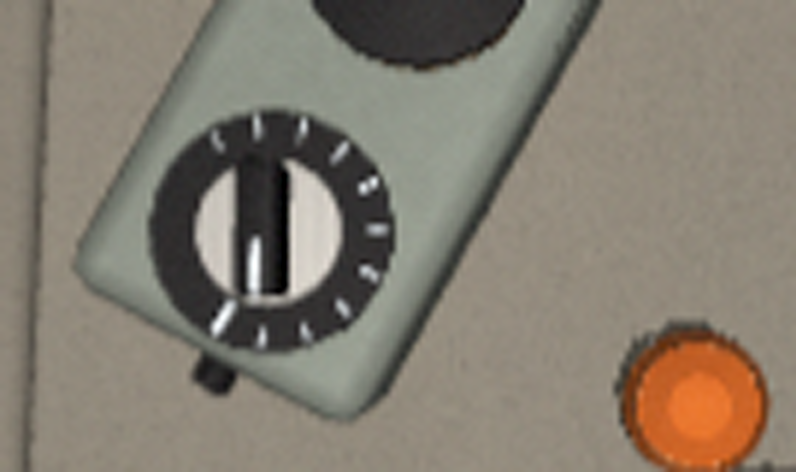

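The dial stands one click (about 24°) from the stop. The bar points along world x, with its pointer at -x, and the long mark is toward (-x,+y). All measured heights agree with the given ones (bar top 0.171, grinder top 0.120, hopper 0.155). Next I'll hover over the dial and check with the wrist camera.

```bash
cat >> h.py <<'E'
def ori(deg,s=1):
    t=np.radians(deg);x=s*np.array([np.cos(t),np.sin(t),0]);z=np.array([0,0,-1.])
    return np.column_stack([x,np.cross(z,x),z])
E
python3 - <<'E'
from h import *
p=[.457,.123,.30]
for s in (1,-1):
    for y in (-45,-3,50):
        q=robot.ik(p,ori(y,s));print(s,y,None if q is None else np.round(q,1))
q=robot.ik([.457,.123,.30],ori(-3,-1)) if abs(robot.ik(p,ori(50,-1))[5])<170 and abs(robot.ik(p,ori(-45,-1))[5])<170 else robot.ik(p,ori(-3,1))
robot.servo_line([.184,-.649,.30],speed=.2)
robot.movej(q)
im,W=cloud('wrist');cv2.imwrite('pics/w1.png',im[...,::-1])
P=W.reshape(-1,3);P=P[np.isfinite(P).all(1)];P=P[np.hypot(P[:,0]-.457,P[:,1]-.123)<.05]
Q=P[(P[:,2]>.162)&(P[:,2]<.18)];print(len(Q),np.median(Q,0))
if len(Q)>5:print(cv2.minAreaRect(Q[:,:2].astype(np.float32)*1000))
print(robot.read_t(),robot.read_position(),robot.read_qpos())
E
```

```text
1 -45 [ 39.   -2.  -14.    0.  -77.9   6. ]
1 -3 [ 39.   -2.  -14.    0.  -77.9  48. ]
1 50 [ 39.   -2.  -14.    0.  -77.9 101. ]
-1 -45 None
-1 -3 [  39.    -2.   -14.     0.   -77.9 -132. ]
-1 50 [ 39.   -2.  -14.    0.  -77.9 -79. ]Traceback (most recent call last):
  File "<stdin>", line 6, in <module>
TypeError: 'NoneType' object is not subscriptable
```

```bash
python3 - <<'E'
from h import *
robot.servo_line([.184,-.649,.30],speed=.2)
robot.movej(robot.ik([.457,.123,.30],ori(-3)))
im,W=cloud('wrist');cv2.imwrite('pics/w1.png',im[...,::-1])
P=W.reshape(-1,3);P=P[np.isfinite(P).all(1)];P=P[np.hypot(P[:,0]-.457,P[:,1]-.123)<.05]
Q=P[(P[:,2]>.162)&(P[:,2]<.18)];print(len(Q))
if len(Q)>5:print(np.median(Q,0),cv2.minAreaRect(Q[:,:2].astype(np.float32)*1000))
print(robot.read_t(),robot.read_position(),robot.read_qpos())
E
```

```text
819
[0.45989799 0.12200152 0.17170502] ((458.4526062011719, 122.0464096069336), (44.62519454956055, 14.968002319335938), 1.824119210243225)
3.675 [0.45721355 0.1225624  0.29996176] [ 3.89113876e+01 -1.95551118e+00 -1.40397472e+01  2.30905617e-03
 -7.79228871e+01  4.80198641e+01]
```

View pics/w1.png

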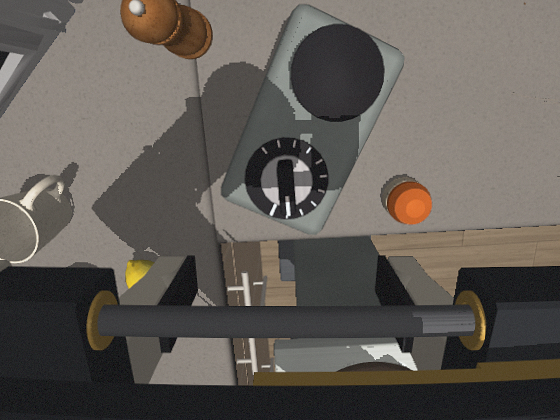

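The wrist view confirms it: dial centre at pixel (287,180), pointer straight down, long mark at (275,212), so one click from the stop. I measured the bar at (0.4585, 0.122), 45 x 15 mm, yaw about 1.5°. Now I'll grasp it and turn clockwise, watching the torque.

```bash
python3 - <<'E'
from h import *
xy=[.4585,.122]
robot.move_gripper(.6)
robot.goto(xy+[.21],ori(1.5))
robot.servo_line(xy+[.140],speed=.08)
print('down',robot.read_force(),robot.read_position())
robot.move_gripper(0)
print('grip',robot.read_grip_width()*88,robot.read_finger_force(),robot.read_force(),robot.read_ft_torque(),robot.read_t())
t0=np.array(robot.read_ft_torque())
q=np.array(robot.read_qpos())
for a in (-8,-14,-18,-20,-22,-24,-26,-28,-30):
    g=q.copy();g[5]+=a;robot.movej(g)
    t=np.array(robot.read_ft_torque())-t0
    print(a,np.round(t,3),np.round(robot.read_effort()[5],3),round(robot.read_qpos()[5]-q[5],2),np.round(robot.read_force(),1),robot.read_t())
    if abs(t[2])>.35: break
E
```

```text
down [-0.1204326   0.18742642  0.21853268] [0.45887601 0.12221583 0.14050598]
grip 14.50778000100485 30.011214315891266 [-0.4501304   2.16554308  0.85405031] [ 0.31052719  0.31703923 -0.10505997] 6.6417
-8 [-0.524 -0.083  0.084] -0.775 -7.8 [-0.8 -0.4  1.4] 6.9
-14 [-0.746 -0.117  0.081] -0.577 -13.7 [ 0.4 -0.5  1.8] 7.15
-18 [-0.986 -0.066  0.02 ] -0.327 -17.74 [-0.4 -1.7  0.7] 7.4
-20 [-1.208 -0.016  0.086] -0.122 -19.84 [-0.2 -2.9  1.2] 7.65
-22 [-1.37 -0.09  0.02] -0.079 -21.89 [ 0.1 -2.8  1.2] 7.9
-24 [-1.575e+00 -1.000e-03 -6.300e-02] -0.06 -23.91 [-0.4 -3.7  2.3] 8.15
-26 [-1.774  0.054  0.008] -0.078 -25.92 [-0.8 -3.3  2. ] 8.4
-28 [-1.923  0.1    0.051] -0.146 -27.92 [-1.2 -3.7  2.5] 8.65
-30 [-2.205  0.271  0.448] -0.549 -29.9 [-0.1 -4.8  2.2] 8.9
```

The stop is felt at about -29°, where the moment about z jumps. I'll hold there, turn back 72° from it, let go and retreat.

```bash
python3 - <<'E'
from h import *
q=np.array(robot.read_qpos());g=q.copy();g[5]-=1.2;robot.movej(g)
print(robot.read_ft_torque(),robot.read_effort()[5]);robot.dwell(.4)
for a in (26,50,73): 
    g=q.copy();g[5]+=a;robot.movej(g);print(np.round(robot.read_ft_torque(),2),np.round(robot.read_force(),1),robot.read_grip_width()*88)
robot.dwell(.2)
robot.move_gripper(.6)
p=np.array(robot.read_position());robot.servo_line([p[0],p[1],.21],speed=.1)
robot.goto([.457,.123,.30],ori(-3));robot.dwell(.1)
im,W=cloud('wrist');cv2.imwrite('pics/w2.png',cv2.resize(im[110:250,190:400],None,fx=3.8,fy=3.8,interpolation=cv2.INTER_CUBIC)[...,::-1])
P=W.reshape(-1,3);P=P[np.isfinite(P).all(1)];P=P[np.hypot(P[:,0]-.457,P[:,1]-.123)<.05]
Q=P[(P[:,2]>.162)&(P[:,2]<.18)];print(len(Q),np.median(Q,0),cv2.minAreaRect(Q[:,:2].astype(np.float32)*1000))
print(robot.read_t(),robot.read_force())
E
```

```text
[-1.63866791  0.48447727  0.54367638] -0.6392790377140045
[-0.97  0.37  0.05] [-1.  -1.7  2.7] 14.729876258651439
[ 0.09  0.59 -0.01] [-1.3 -0.1  1.6] 14.931752285550596
[1.26 1.3  0.11] [-2.6  3.9  1.1] 14.805032807580547
873 [0.45969843 0.12189869 0.17162228] ((457.8983154296875, 121.6369857788086), (46.26060485839844, 15.377880096435547), 45.66908645629883)
13.875 [ 0.06045276  0.45652998 -0.85881551]
```

View pics/w2.png

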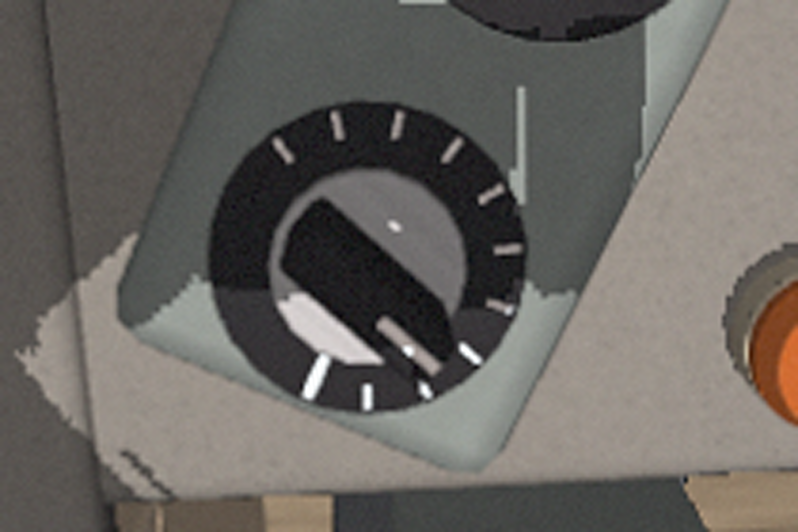

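The close view shows the bar at 45.7°. The long mark is at (315,378) and the third short mark at (470,353), in line with the pointer. That is about 73° from the stop, against 72° wanted. The gripper is clear of everything.

```bash
python3 -c "
from rig import robot
print(robot.job_done())"
```

```text
the job is handed in; nothing more can be done
None
```

The job is handed in: I turned the dial clockwise to its stop and back three clicks (about 73° measured, 72° wanted), then let go with the arm clear and without touching the egg timer or pepper mill; no pass/fail result came back.

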